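# Open the dial padlock on the stock chest and hold it up

### The arm

A 6-joint arm with a two-finger parallel gripper is mounted at the origin on the work surface. World frame = base frame: x ahead of the robot, y to its left, z up, the work surface at z = 0. Lengths are in m, angles in rad, forces in N, time in s.
With the tool pointing down it reaches from about 0.425 to 0.95 m from the base axis. Payload 3.5 kg.
Tool frame: the origin (TCP) lies midway between the tips of the shut fingers; the grasp point (between the pads) lies ctrl.grasp_offset behind it (ctrl.grasp_offset is the distance from the TCP to the grasp point, in m); x points along the fingers, y is the direction in which the jaws open and shut, and the axes are right-handed (so a half turn about x gives the same grasp; the last joint's range is limited). The gripper opens to 85 mm and grips with 20 to 120 N. Pads are 22 mm wide; open, the fingers measure 114 mm over their backs; the gripper's body (76 mm by 85 mm) begins 54 mm behind the grasp point. The pads swing forward as they close: fully open they stand 13 mm farther back than shut.
Start: joints at [1.063, 0.286, 1.577, -0, 1.279, -0.15], TCP at [0.236, 0.632, 0.231] pointing down, gripper open.
Joint ranges: [-2.77, 2.77], [-0.9, 2.22], [0.21, 2.48], [-1.53, 4.67], [0.24, 2.81], [-2.84, 2.84]. Speed limits (rad/s): [2.79, 2.79, 3.14, 3.14, 3.14, 3.14].

### API

Orientations are given as a unit quaternion [x, y, z, w].
In Python, from plant import readout, read_camera, sign_off, ctrl gives the robot as it stands.
- The arm moves only by the tool drive_tool, never from a script. Its argument "steps" is a list of rows, each a list of 5 numbers: the shift along the tool's x, y, z in cm, then the turn about the tool's x in degrees, then the opening, from 0 (shut) to 1 (fully open). A call has 1 to 10 rows; each row shifts and turns the commanded pose from where the row before left it, along the tool's axes as they then stand; what a row does not reach is not made up. A row lasts 1/10 s, in which the tool goes at most 50 mm and 8.59 degrees, less where a joint would pass 70% of its speed; a pose out of reach is approached as far as the arm can. A call is refused whole if a number of a shift passes 5 or a number of a turn 8.59, either way. A call with a gripper value outside its range is refused whole. The fingers move at their own pace and stop on an object; "force" is the grip in N (left out, the last holds). Time passes only in rows, so rows that do not move let the fingers close. It gives the time, the measured TCP pose, the force and the opening at its end, in the units of the state.
- readout.get_state(): the state, without advancing time (a new reading comes with each control period).
- read_camera(name): name is "scene" or "side" or "wrist"; returns a dict with "frame" (400x640x3 uint8, red, green, blue), "vertical_fov" (degrees; the focal length in pixels is half the picture's height over the tangent of half this angle, whatever the lens; pixels are square), "cx", "cy" (the principal point, pixels), "eye" and "orientation" of the camera in the world. Camera axes: x right, y up, looking along -z (the intrinsics and any distortion apply to the point x, -y, -z); pixel columns grow to the right and rows downward; lengths in m; the calibration is good to about 2 mm. The wrist camera is an equidistant fisheye: a pixel r from the principal point sees the ray r / f radians off the axis. A picture is of the moment at which its call begins. There is no depth.
- sign_off(): hands the job in, once; it reports no verdict.
The state is a dict: "time": time; "qpos": joint angles; "dq": joint speeds; "joint_efforts": joint torques, N m; "eef_pos": TCP position; "tcp_rot": TCP orientation; "contact_force": force on the tool from outside, world axes, zero at the start; "wrist_torque": the same for the moment, N m; "opening": opening from 0.0 (shut) to 1.0 (fully open).
Only numpy, scipy, OpenCV 4.12 (cv2) and the standard library are available. Lean on these libraries where they do the work, as an engineer would, in place of code of your own. Each camera call takes 0.05 s, during which the arm holds its last target. There are 200 camera calls.

### The job

The dial padlock on the stock chest has only the last number of its combination still to be dialled: turn the dial, either way, through its clicks until the white pointer line has clicked into the notch opposite the index mark on the case (the mark on the shackle side). Then take the case and pull it straight back so that the shackle slides open, slip the open shackle off the chest's lug and lift the lock away. Finish while still holding it up in the gripper, shackle open, dial up, about 10 cm above the chest's lid and touching nothing else, with the tin, brush, shoe and bottle left where they were.

Things in the scene. Friction and masses are not known exactly. Their poses are not given: they have to be found in the camera images.
- lock: Steel dial padlock, about 0.35 kg, lying flat on the hasp, dial up. Case: rounded block 48 (x) x 50 (y) x 22 (z) mm; origin at the centre of its underside, z up, x from the shackle's crown to the back of the case (the way to pull). Shackle: 8 mm bar, 11 mm above the underside, leaving the front face (x = -24) at y = -14 (heel) and y = +14 (toe); shut, its crown reaches x = -58 mm.
- dial_grip (a point): On the dial's axis, 35 mm above the case's underside, in the knob to grip: black, knurled, diameter 26 mm, from 3.5 to 21.5 mm above the case's top (this point lies 8.5 mm below the knob's top). Under the knob a flat skirt, diameter 40 mm, 3.5 mm high.
- dial (a joint): Dial angle, rad: 0 (or a whole turn, 2 pi) with the pointer at the index; grows anticlockwise seen from above; endless, starts 1.0 to 5.3. It clicks into a notch every 30 degrees; leaving one takes about 0.05 N m; let go within 10 degrees of a notch it settles in. Only in the notch at the index is the shackle free. The lug keeps the case from turning along by more than some degrees.
- pointer (a point): End of the white pointer line on the dial's skirt, 18 mm from the axis. The line, 2.6 mm wide, also runs over the knob's top from the centre to the edge. The 11 other marks on the skirt are short and thin.
- index (a point): Index mark: a small white arrow head on the case's top, at the front edge (shackle side), 23 mm in front of the dial's axis.
- shackle (a joint): How far the shackle is out of the case, m: 0 shut, 0.015 fully out. Locked it yields under 3 mm; free it takes about 3 N and stays where left. Pull the case along its +x: after up to 22 mm of slack the shackle's bend catches in the lug and the case comes off it. Fully out, the toe leg's end is 10 mm clear of the case; the bow can then swivel on the heel leg, with a little friction.
- toe_tip (a point): Free end of the shackle's toe leg, on the bar's centre line; shut, it is 5 mm inside the case.
- lug (a point): Centre of the hole in the chest's lug, which the toe leg passes through: an upright steel plate 4 mm thick (chest's x), 28 mm wide, top edge 27 mm above the hasp strap (this point 11 mm above it); hole 16 mm wide, 20 mm high. At the start it is 5 to 14 mm in front of the case. To unhook: shackle fully out, bring the case forward until the lug stands in the 10 mm gap at the toe's end, lift over 25 mm.
- chest: Steel stock chest, fixed, 260 (x) x 360 (y) x 120 mm high, its front towards its own -x; origin at the centre of its underside. A flat hasp strap, 56 mm wide, 3 mm thick, lies on the lid from 116 mm in front of the centre to 20 mm behind it; the lock lies on the strap.
- tin: Polish tin on the chest's lid, diameter 74 mm, 23 mm high; origin under its centre. Leave it alone.
- brush: Shoe brush on the chest's lid, bristles down, 160 x 45 x 45 mm; origin under its centre. Leave it alone.
- shoe: Black leather shoe on the bench, 280 x 92 x 95 mm; origin under its middle. Leave it alone.
- dressing: White dressing bottle on the bench, diameter 60 mm, 130 mm high; origin under its centre. Leave it alone.
Not all that is in view belongs to the job. What is meant by the lock is not purple, and is the smaller of those in its own colour.

How it is judged:
By the outcome, as a careful person would: the job done as asked, in the order asked, and still so for the second after the job is handed in, while the arm keeps its last pose, push and grip.
It also fails if it takes over 61 s, if anything falls off the work surface, if the arm or the gripper's body presses on something with over 40 N, if the wrist force passes 120 N, or if a joint passes its speed limit or range.

## Working session

There is one attempt and no reset: what is moved stays moved. The work goes in short steps, Python scripts to look and compute and a tool call to move; the robot and the scene stay as the last step left them, time stands still between calls to the robot, and variables do not carry over. Pictures are saved under pics/ and viewed, about 8 in all and at most 12, crops included, and the job is handed in when it is done.

Besides the shell and the picture viewer there is one more tool, called after ">>>" by a JSON object that holds its "api" and its "payload". drive_tool: Moves the arm, as the interface text tells. Its arguments: {"type":"object","properties":{"steps":{"type":"array","items":{"type":"array","items":{"type":"number"}}},"force":{"type":"number"}},"required":["steps"]}

```bash
mkdir -p pics; ls; cat > h.py <<'E'
import numpy as np, cv2
from plant import readout, read_camera, sign_off, ctrl
from scipy.spatial.transform import Rotation as R
def cam(n,save=None):
    c=read_camera(n)
    if save: cv2.imwrite(f'pics/{save}.png',c['frame'][:,:,::-1])
    return c
def ray(c,u,v,fish=False):
    f=200/np.tan(np.radians(c['vertical_fov'])/2)
    x,y=(u-c['cx']),(v-c['cy'])
    if fish:
        r=np.hypot(x,y);t=r/f
        d=np.array([np.sin(t)*x/max(r,1e-9),-np.sin(t)*y/max(r,1e-9),-np.cos(t)])
    else: d=np.array([x/f,-y/f,-1.])
    return R.from_quat(c['orientation']).apply(d)
def onplane(c,u,v,z,fish=False):
    d=ray(c,u,v,fish);e=np.array(c['eye']);return e+d*(z-e[2])/d[2]
E
python3 - <<'E'
from h import *
s=readout.get_state();print({k:np.round(v,3) for k,v in s.items()},ctrl.grasp_offset)
for n in('scene','side','wrist'):
    c=cam(n,n+'0');print(n,{k:np.round(v,3) for k,v in c.items() if k!='frame'},c.keys())
a=[cv2.imread(f'pics/{n}0.png') for n in('scene','side','wrist')]
o=np.zeros((600,800,3),np.uint8)
o[:300,:400]=0
E
```

```text
pics
{'time': np.float64(0.0), 'qpos': array([ 1.063,  0.287,  1.578, -0.   ,  1.279, -0.15 ]), 'dq': array([ 0.   ,  0.   ,  0.001, -0.   ,  0.001, -0.   ]), 'joint_efforts': array([ 1.0000e-03, -4.0598e+01, -2.9263e+01, -0.0000e+00,  6.0000e-03,
        0.0000e+00]), 'eef_pos': array([0.236, 0.632, 0.23 ]), 'tcp_rot': array([ 0.125,  0.696, -0.127,  0.696]), 'contact_force': array([-0.023,  0.486,  0.512]), 'wrist_torque': array([ 0.04 , -0.051, -0.004]), 'opening': np.float64(0.999)} 0.0187
scene {'vertical_fov': np.float64(55.392), 'cx': np.float64(326.536), 'cy': np.float64(201.106), 'eye': array([ 1.003, -0.579,  0.697]), 'orientation': array([0.419, 0.137, 0.273, 0.855])} dict_keys(['frame', 'vertical_fov', 'cx', 'cy', 'eye', 'orientation'])
side {'vertical_fov': np.float64(51.58), 'cx': np.float64(322.2), 'cy': np.float64(197.85), 'eye': array([ 0.437, -0.877,  0.749]), 'orientation': array([ 0.469, -0.035, -0.071,  0.879])} dict_keys(['frame', 'vertical_fov', 'cx', 'cy', 'eye', 'orientation'])
wrist {'vertical_fov': np.float64(65.706), 'cx': np.float64(319.878), 'cy': np.float64(199.892), 'eye': array([0.157, 0.662, 0.373]), 'orientation': array([-0.136, -0.094,  0.562,  0.811])} dict_keys(['frame', 'vertical_fov', 'cx', 'cy', 'eye', 'orientation'])
```

View pics/scene0.png

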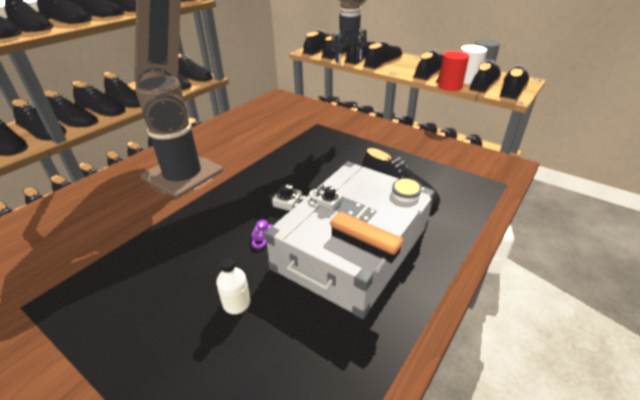

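View pics/wrist0.png

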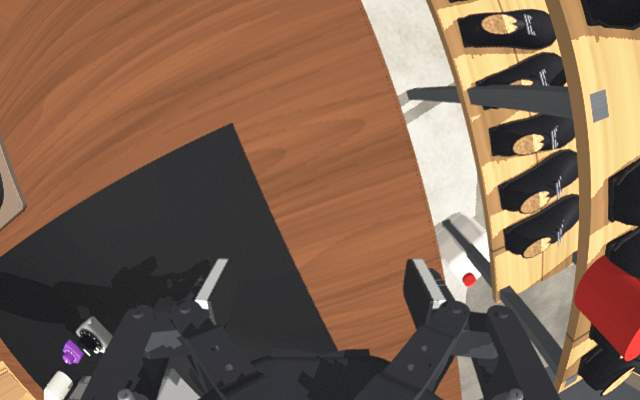

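Candidates in the scene view are the steel lock at (287,194), which looks to be on the bench left of the chest, the steel lock at (327,194) on the lid's hasp, and the purple lock at (260,233). The tin is at (407,189), the brush at (366,232), the bottle at (233,288) and the shoe at (400,170). Next is a close crop from two views.

```bash
python3 - <<'E'
from h import *
a=cv2.imread('pics/scene0.png')[150:310,235:445]; b=cv2.imread('pics/side0.png')
print(b.shape)
o=np.vstack([cv2.resize(a,(420,320),interpolation=cv2.INTER_CUBIC),cv2.resize(b,(420,262))])
cv2.imwrite('pics/c1.png',o)
E
```

```text
(400, 640, 3)
```

View pics/c1.png

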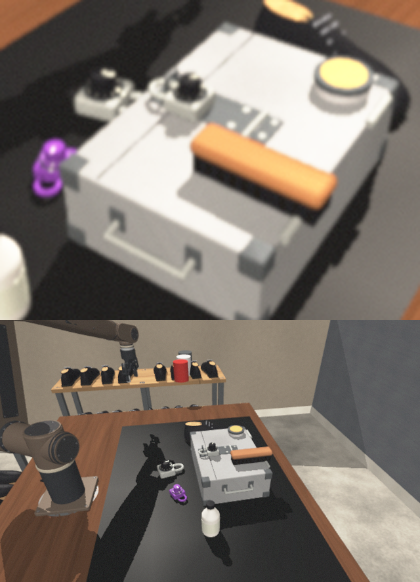

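```bash
python3 - <<'E'
from h import *
c=cam('scene');s=cam('side')
for n,u,v,z in [('cornL',268,232,.12),('cornN',366,277,.12),('cornR',431,193,.12),('cornF',348,165,.12),('dialtop',327,189,.1665),('knob? bench',287,189,.03),('strapend',374,208,.123),('crown',311,197,.134)]:
    print(n,onplane(c,u,v,z).round(3))
k=640/420
print('side dial',onplane(s,209*k,(447-320)*k,.1665).round(3))
a=s['frame'][:,:,::-1][145:260,220:420];cv2.imwrite('pics/c2.png',cv2.resize(a,None,fx=4,fy=4,interpolation=cv2.INTER_CUBIC))
E
```

```text
cornL [ 0.526 -0.141  0.12 ]
cornN [ 0.773 -0.127  0.12 ]
cornR [0.765 0.207 0.12 ]
cornF [0.52  0.197 0.12 ]
dialtop [0.576 0.016 0.166]
knob? bench [0.369 0.101 0.03 ]
strapend [0.679 0.067 0.123]
crown [0.537 0.003 0.134]
side dial [0.565 0.003 0.166]
```

View pics/c2.png

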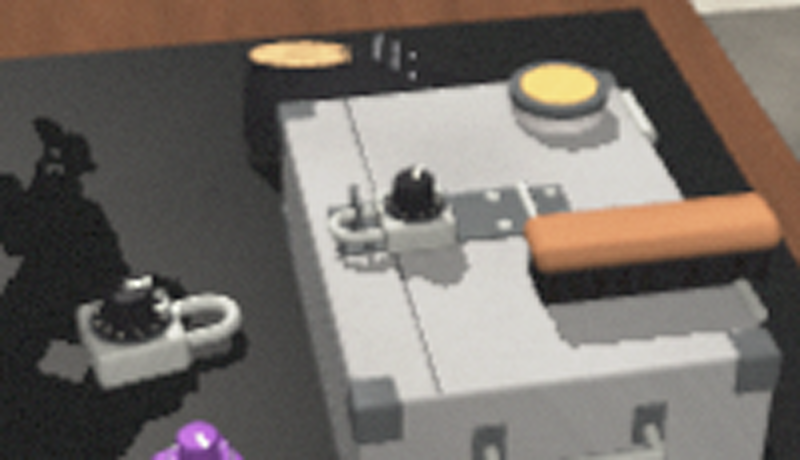

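```bash
cat >> h.py <<'E'
def tool():
    s=readout.get_state();return np.array(s['eef_pos']),R.from_quat(s['tcp_rot']),s
def delta(p,yaw_axis=None):
    "cm in tool axes to target TCP p; degrees about tool x to bring tool y (or -y) to the world heading (deg)"
    q,r,s=tool();d=r.inv().apply(np.array(p)-q)*100
    M=r.as_matrix();out=[]
    if yaw_axis is not None:
        h=np.degrees(np.arctan2(M[1,1],M[0,1]))
        t=-((yaw_axis-h+180)%360-180) # tool x down: + turn is clockwise from above
        out=[round(t,1),'q6',round(float(s['qpos'][5]),2),'h',round(h,1)]
    print('d_cm',d.round(2),'turn',out,'down',M[:,0].round(3));return d
E
python3 - <<'E'
from h import *
q,r,s=tool();print(r.as_matrix().round(3))
delta([.49,.0,.30],90);delta([.49,.0,.30],-90)
c=cam('wrist');print(r.inv().apply(np.array(c['eye'])-q).round(3),(r.inv()*R.from_quat(c['orientation'])).as_matrix().round(2))
E
```

```text
[[-0.001  0.35   0.937]
 [-0.001  0.937 -0.35 ]
 [-1.    -0.001 -0.   ]]
d_cm [ -6.89 -50.32  45.9 ] turn [np.float64(-20.5), 'q6', -0.15, 'h', np.float64(69.5)] down [-0.001 -0.001 -1.   ]
d_cm [ -6.89 -50.32  45.9 ] turn [np.float64(159.5), 'q6', -0.15, 'h', np.float64(69.5)] down [-0.001 -0.001 -1.   ]
[-0.143  0.    -0.084] [[-0.    0.33 -0.95]
 [ 1.    0.   -0.  ]
 [ 0.   -0.95 -0.33]]
```

>>> {"api": "drive_tool", "payload": {"steps": [[-1.4, -3.2, 2.9, 0, 1], [-1.4, -3.5, 3.2, 0, 1], [-1.4, -3.5, 3.2, 0, 1], [-1.4, -3.5, 3.2, 0, 1], [-1.4, -3.5, 3.2, 0, 1], [0, -3.6, 3.3, 0, 1], [0, -3.6, 3.3, 0, 1], [0, -3.6, 3.3, 0, 1], [0, -3.6, 3.3, 0, 1], [0, -3.6, 3.3, 0, 1]]}}

```text
time: 1.3
eef_pos: [0.4149, 0.1879, 0.3016]
tcp_rot: [0.126, 0.695, -0.126, 0.696]
contact_force: [1.6, 0.6, -0.3]
opening: 1.001
```

>>> {"api": "drive_tool", "payload": {"steps": [[0, -3.6, 3.3, 0, 1], [0, -3.6, 3.3, 0, 1], [0, -3.6, 3.3, 0, 1], [0, -3.6, 3.3, 0, 1], [0, 0, 0, -7, 1], [0, 0, 0, -7, 1], [0, 0, 0, -6.5, 1], [0, 0, 0, 0, 1]]}}

```text
time: 2.1
eef_pos: [0.4879, 0.0084, 0.3013]
tcp_rot: [0.0, 0.707, -0.0, 0.707]
contact_force: [0.4, -0.1, 0.4]
opening: 1.0
```

```bash
python3 - <<'E'
from h import *
c=cam('wrist','w1');delta([.49,.0,.30],90);q,r,s=tool();print(q.round(3))
# crop around expected lock
a=c['frame'][:,:,::-1];cv2.imwrite('pics/w1c.png',cv2.resize(a[60:340,180:460],(560,560),interpolation=cv2.INTER_CUBIC))
E
```

```text
d_cm [ 0.13 -0.86  0.22] turn [np.float64(-0.1), 'q6', -1.76, 'h', np.float64(89.9)] down [ 0. -0. -1.]
[0.488 0.009 0.301]
```

View pics/w1c.png

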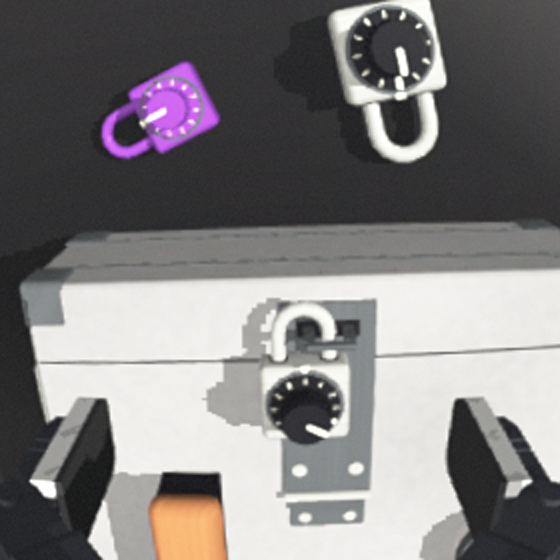

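The purple lock is at crop (170,105). The bigger steel lock lies on the bench at (390,50). The chosen lock is the smaller steel one on the hasp, with its dial centred near (305,402), shackle towards image-up and the pointer towards lower right, roughly 120° clockwise from the index. I'll take a closer, more overhead view.

>>> {"api": "drive_tool", "payload": {"steps": [[0, 0, 4.0, 0, 1], [1, 0, 4, 0, 1], [3, 0, 3, 0, 1], [3, 0, 0, 0, 1], [0, 0, 0, 0, 1], [0, 0, 0, 0, 1]]}}

```text
time: 2.75
eef_pos: [0.5975, 0.0089, 0.2311]
tcp_rot: [0.0, 0.708, -0.0, 0.707]
contact_force: [-0.9, -0.4, 1.3]
opening: 1.001
```

```bash
python3 - <<'E'
from h import *
c=cam('wrist','w2');q,r,s=tool();print(q.round(3))
a=c['frame'][:,:,::-1];cv2.imwrite('pics/w2c.png',cv2.resize(a[60:260,220:420],(600,600),interpolation=cv2.INTER_CUBIC))
E
```

```text
[0.598 0.009 0.233]
```

View pics/w2c.png

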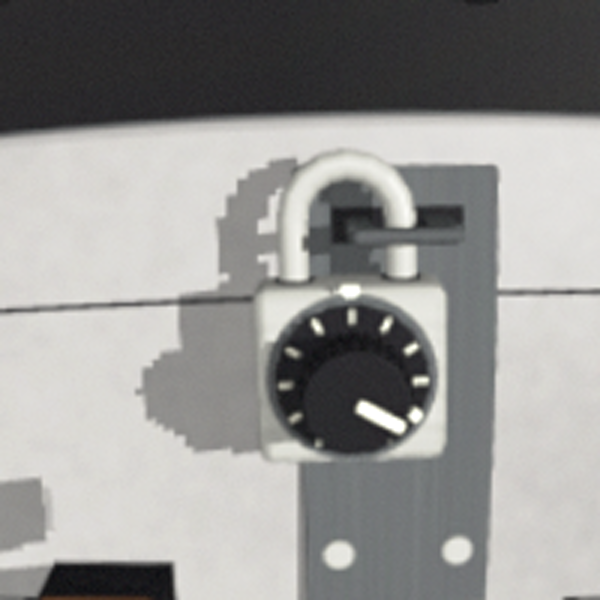

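The pointer runs from (360,405) to (405,430) with its skirt end at (416,415). The skirt marks count 30, 60 and 90 before it, so it sits 120° clockwise of the index at (348,290). The dial therefore needs 120° anticlockwise.

```bash
python3 - <<'E'
from h import *
c=cam('wrist')
f=lambda u,v,z:onplane(c,220+u/3,60+v/3,z,True)
for n,u,v,z in [('knobtop centre(line start)',358,402,.1665),('skirt left',268,382,.1475),('skirt right',437,378,.1475),('skirt top',352,296,.1475),('index',348,290,.145),('ptr',418,416,.1485),('mark0',352,317,.1485),('mark90',421,381,.1485),('mark270',284,386,.1485),('heel leg',295,272,.134),('toe leg',402,272,.134),('crown',346,150,.134),('lugtop L',350,235,.15),('lugtop R',464,235,.15),('strapL',301,590,.123),('strapR',487,590,.123),('strap R far',497,168,.123),('cfr L',258,290,.145),('cfr R',446,288,.145),('cbk L',262,458,.145),('cbk R',443,456,.145)]: print(n,f(u,v,z).round(4))
E
```

```text
knobtop centre(line start) [0.5818 0.0232 0.1665]
skirt left [0.5826 0.0013 0.1475]
skirt right [0.5815 0.0448 0.1475]
skirt top [0.5601 0.0225 0.1475]
index [0.5591 0.0216 0.145 ]
ptr [0.5915 0.0401 0.1485]
mark0 [0.5653 0.0225 0.1485]
mark90 [0.582  0.0405 0.1485]
mark270 [0.5834 0.0054 0.1485]
heel leg [0.5565 0.0082 0.134 ]
toe leg [0.5563 0.0364 0.134 ]
crown [0.5243 0.0214 0.134 ]
lugtop L [0.5444 0.0217 0.15  ]
lugtop R [0.544  0.0498 0.15  ]
strapL [0.6574 0.0097 0.123 ]
strapR [0.6584 0.0684 0.123 ]
strap R far [0.5288 0.0633 0.123 ]
cfr L [ 0.5591 -0.0011  0.145 ]
cfr R [0.5584 0.0465 0.145 ]
cbk L [ 0.6045 -0.0007  0.145 ]
cbk R [0.6041 0.0478 0.145 ]
```

>>> {"api": "drive_tool", "payload": {"steps": [[0, 1.4, -1.55, 0, 0.6], [0, 0, 0, 8.5, 0.6], [0, 0, 0, 8.5, 0.6], [0, 0, 0, 8.5, 0.6], [0, 0, 0, 8.5, 0.6], [0, 0, 0, 8.5, 0.6], [0, 0, 0, 8.5, 0.6], [0, 0, 0, 8.5, 0.6], [0, 0, 0, 8.5, 0.6], [0, 0, 0, 8.5, 0.6]]}}

```text
time: 3.85
eef_pos: [0.5832, 0.0226, 0.2345]
tcp_rot: [0.441, 0.552, -0.439, 0.555]
contact_force: [0.9, 0.5, 0.2]
opening: 0.606
```

>>> {"api": "drive_tool", "payload": {"steps": [[0, 0, 0, 8.5, 0.6], [0, 0, 0, 8.5, 0.6], [0, 0, 0, 8.5, 0.6], [0, 0, 0, 8.5, 0.6], [2, 0, 0, 7.5, 0.6], [2, 0, 0, 0, 0.6], [0, 0, 0, 0, 0.6], [0, 0, 0, 0, 0.6]]}}

```text
time: 4.65
eef_pos: [0.5829, 0.0226, 0.1933]
tcp_rot: [0.607, 0.364, -0.605, 0.365]
contact_force: [-0.7, 1.0, 0.4]
opening: 0.604
```

```bash
python3 - <<'E'
from h import *
delta([.582,.023,.151],-28);q,r,s=tool();print(q.round(4),s['opening'])
E
```

```text
d_cm [ 4.23 -0.11  0.01] turn [np.float64(-0.0), 'q6', 0.35, 'h', np.float64(-28.0)] down [ 0.003 -0.    -1.   ]
[0.5829 0.0226 0.1933] 0.6039050390474436
```

>>> {"api": "drive_tool", "payload": {"steps": [[2, 0, 0, 0, 0.6], [1.5, 0, 0, 0, 0.6], [0.65, 0, 0, 0, 0.6], [0, 0, 0, 0, 0.6], [0, 0, 0, 0, 0.2], [0, 0, 0, 0, 0.1], [0, 0, 0, 0, 0.1], [0, 0, 0, 0, 0.1], [0, 0, 0, 0, 0.1]], "force": 40}}

```text
time: 5.55
eef_pos: [0.5828, 0.0228, 0.151]
tcp_rot: [0.606, 0.364, -0.606, 0.364]
contact_force: [-3.6, 1.2, 5.4]
opening: 0.283
```

>>> {"api": "drive_tool", "payload": {"steps": [[0, 0, 0, -6, 0.1], [0, 0, 0, -6, 0.1], [0, 0, 0, -6, 0.1], [0, 0, 0, -6, 0.1], [0, 0, 0, -6, 0.1], [0, 0, 0, -6, 0.1], [0, 0, 0, -6, 0.1], [0, 0, 0, -6, 0.1], [0, 0, 0, -6, 0.1], [0, 0, 0, -6, 0.1]]}}

```text
time: 6.55
eef_pos: [0.5821, 0.0225, 0.1509]
tcp_rot: [0.341, 0.62, -0.342, 0.619]
contact_force: [-5.6, 0.1, 7.8]
opening: 0.281
```

>>> {"api": "drive_tool", "payload": {"steps": [[0, 0, 0, -6, 0.1], [0, 0, 0, -6, 0.1], [0, 0, 0, -6, 0.1], [0, 0, 0, -6, 0.1], [0, 0, 0, -6, 0.1], [0, 0, 0, -6, 0.1], [0, 0, 0, -6, 0.1], [0, 0, 0, -6, 0.1], [0, 0, 0, -6, 0.1], [0, 0, 0, -6, 0.1]]}}

```text
time: 7.55
eef_pos: [0.5822, 0.0216, 0.151]
tcp_rot: [-0.015, 0.707, 0.013, 0.707]
contact_force: [-4.5, -2.6, 6.5]
opening: 0.288
```

>>> {"api": "drive_tool", "payload": {"steps": [[0, 0, 0, -2, 0.1], [0, 0, 0, 0, 0.1]]}}

```text
time: 7.75
eef_pos: [0.5825, 0.0217, 0.151]
tcp_rot: [-0.026, 0.707, 0.024, 0.707]
contact_force: [-3.0, -2.4, 5.9]
opening: 0.281
```

```bash
python3 - <<'E'
from h import *
c=cam('wrist','w3');delta([.582,.023,.151],92);q,r,s=tool();print(q.round(4),s['wrist_torque'])
E
```

```text
d_cm [-0.    0.13 -0.05] turn [np.float64(2.0), 'q6', -1.78, 'h', np.float64(94.0)] down [ 0.    -0.002 -1.   ]
[0.5826 0.0218 0.151 ] [-0.28309415  0.53617486  0.01846755]
```

Release, rise and look.

>>> {"api": "drive_tool", "payload": {"steps": [[0, 0, 0, 0, 0.5], [0, 0, 0, 0, 0.7], [0, 0, 0, 0, 0.8], [-2.5, 0, 0, 0, 1], [-4, 0, 1.0, 0, 1], [-1, 0, 1, 0, 1], [0, 0, 0, 0, 1], [0, 0, 0, 0, 1]]}}

```text
time: 8.6
eef_pos: [0.6017, 0.0242, 0.2237]
tcp_rot: [-0.025, 0.707, 0.025, 0.706]
contact_force: [0.3, 0.8, -0.0]
opening: 1.005
```

```bash
python3 - <<'E'
from h import *
c=cam('wrist','w4');q,r,s=tool();print(q.round(3))
a=c['frame'][:,:,::-1];cv2.imwrite('pics/w4c.png',cv2.resize(a[60:260,220:420],(600,600),interpolation=cv2.INTER_CUBIC))
E
```

```text
[0.601 0.024 0.223]
```

View pics/w4c.png

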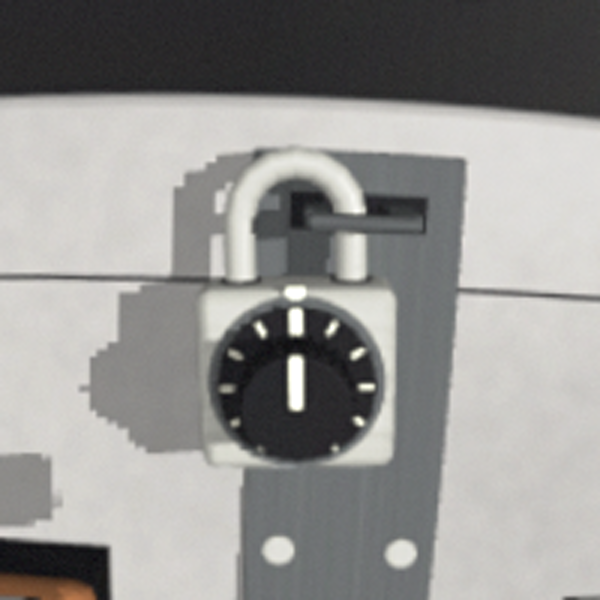

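The pointer line (295,355→410) and its skirt end (295,320) line up with the index (295,291). The case edges are parallel to the tool axes, so I can grip the case at this heading.

```bash
python3 - <<'E'
from h import *
c=cam('wrist')
f=lambda u,v,z:onplane(c,220+u/3,60+v/3,z,True)
P={}
for n,u,v,z in [('knobtop c',296,408,.1665),('skL',209,387,.1475),('skR',384,387,.1475),('index',295,292,.145),('caseL',201,380,.143),('caseR',396,380,.143),('bk L',207,466,.145),('bk R',392,466,.145),('toe',349,275,.134),('heel',241,275,.134),('lugR',427,222,.15),('lugL',310,222,.15)]: P[n]=f(u,v,z);print(n,P[n].round(4))
m=(P['skL']+P['skR'])/2
delta([m[0],m[1],.125],94)
E
```

```text
knobtop c [0.5827 0.0227 0.1665]
skL [0.585  0.0014 0.1475]
skR [0.582  0.0443 0.1475]
index [0.5604 0.0209 0.145 ]
caseL [ 0.5846 -0.0011  0.143 ]
caseR [0.5813 0.0477 0.143 ]
bk L [0.6069 0.0015 0.145 ]
bk R [0.6037 0.0488 0.145 ]
toe [0.5572 0.0343 0.134 ]
heel [0.559  0.0071 0.134 ]
lugR [0.5404 0.0504 0.15  ]
lugL [0.5425 0.0232 0.15  ]
d_cm [ 9.75 -0.02 -1.71] turn [np.float64(0.0), 'q6', -1.77, 'h', np.float64(94.0)] down [-0.004  0.    -1.   ]
```

>>> {"api": "drive_tool", "payload": {"steps": [[0, 0, -1.7, 0, 1], [3, 0, 0, 0, 1], [3, 0, 0, 0, 1], [2, 0, 0, 0, 1], [1, 0, 0, 0, 1], [0.6, 0, 0, 0, 1], [0, 0, 0, 0, 1], [0, 0, 0, 0, 1]]}}

```text
time: 9.5
eef_pos: [0.5861, 0.0228, 0.1298]
tcp_rot: [-0.025, 0.706, 0.025, 0.707]
contact_force: [0.0, 0.2, 0.0]
opening: 1.001
```

```bash
python3 - <<'E'
from h import *
delta([.5835,.0228,.125],94);q,r,s=tool();print(q.round(4),s['contact_force'])
E
```

```text
d_cm [ 0.48  0.02 -0.26] turn [np.float64(-0.0), 'q6', -1.77, 'h', np.float64(94.0)] down [ 0.002 -0.    -1.   ]
[0.5861 0.0228 0.1298] [0.02066703 0.24680963 0.01018304]
```

>>> {"api": "drive_tool", "payload": {"steps": [[0.5, 0, -0.2, 0, 1], [0, 0, 0, 0, 0.6], [0, 0, 0, 0, 0.4], [0, 0, 0, 0, 0.4], [0, 0, 0, 0, 0.4], [0, 0, 0, 0, 0.4], [0, 0, 0, 0, 0.4], [0, 0, 0, 0, 0.4]], "force": 70}}

```text
time: 10.3
eef_pos: [0.5838, 0.0226, 0.1246]
tcp_rot: [-0.025, 0.706, 0.025, 0.707]
contact_force: [-2.1, -0.5, 6.0]
opening: 0.567
```

>>> {"api": "drive_tool", "payload": {"steps": [[-0.15, 0, 0, 0, 0.4], [0, 0, 0.3, 0, 0.4], [0, 0, 0.3, 0, 0.4], [0, 0, 0.2, 0, 0.4], [0, 0, 0.2, 0, 0.4], [0, 0, 0.2, 0, 0.4], [0, 0, 0.2, 0, 0.4], [0, 0, 0, 0, 0.4]]}}

```text
time: 11.1
eef_pos: [0.5959, 0.0241, 0.1247]
tcp_rot: [-0.024, 0.708, 0.025, 0.705]
contact_force: [-6.5, 0.4, 3.9]
opening: 0.566
```

>>> {"api": "drive_tool", "payload": {"steps": [[0, 0, 0.2, 0, 0.4], [0, 0, 0.2, 0, 0.4], [0, 0, 0.2, 0, 0.4], [0, 0, 0, 0, 0.4]]}}

```text
time: 11.5
eef_pos: [0.6019, 0.0246, 0.1247]
tcp_rot: [-0.024, 0.708, 0.025, 0.705]
contact_force: [-7.0, 1.3, 4.0]
opening: 0.563
```

>>> {"api": "drive_tool", "payload": {"steps": [[0, 0, 0.2, 0, 0.4], [0, 0, 0.2, 0, 0.4], [0, 0, 0, 0, 0.4]]}}

```text
time: 11.8
eef_pos: [0.604, 0.0248, 0.1248]
tcp_rot: [-0.024, 0.711, 0.025, 0.703]
contact_force: [-11.9, -0.2, 7.1]
opening: 0.561
```

>>> {"api": "drive_tool", "payload": {"steps": [[0, 0, 0.2, 0, 0.4], [0, 0, 0.2, 0, 0.4], [0, 0, 0, 0, 0.4]]}}

```text
time: 12.1
eef_pos: [0.6045, 0.025, 0.1249]
tcp_rot: [-0.025, 0.714, 0.025, 0.699]
contact_force: [-24.1, -1.2, 15.8]
opening: 0.564
```

```bash
python3 - <<'E'
from h import *
c=cam('wrist','w5');q,r,s=tool();print(q.round(4),s['contact_force'].round(1) if hasattr(s['contact_force'],'round') else s['contact_force'],r.as_matrix()[:,0].round(3))
d=cam('side','s5')
a=cv2.resize(c['frame'][:,:,::-1][90:260,220:420],(600,510),interpolation=cv2.INTER_CUBIC)
cv2.imwrite('pics/w5c.png',a)
E
```

```text
[0.6045 0.025  0.1249] [-23.7  -1.   15.2] [-0.021  0.    -1.   ]
```

View pics/w5c.png

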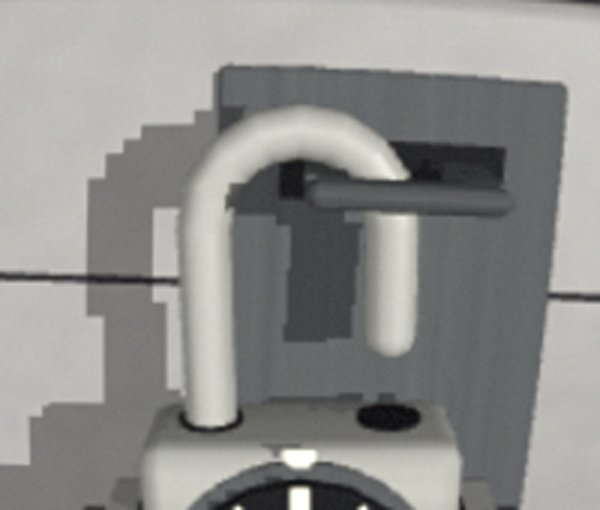

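Shackle is out: the toe tip at (390,355) is clear of the case front at about (390,405), and the lug spans (310–512, ~195).

```bash
python3 - <<'E'
from h import *
import pickle
c=cam('wrist')
f=lambda u,v,z:onplane(c,220+u/3,90+v/3,z,True)
for n,u,v,z in [('tip',390,357,.134),('tip top',390,350,.138),('caseface at toe',388,405,.145),('lugfront-top edge',390,180,.15),('lugtop back edge',390,203,.15),('lug bottom edge',390,213,.15),('lugL',310,192,.15),('lugR',512,198,.15),('index',298,457,.145)]: print(n,f(u,v,z).round(4))
E
```

```text
tip [0.5703 0.0371 0.134 ]
tip top [0.5678 0.0364 0.138 ]
caseface at toe [0.5739 0.0361 0.145 ]
lugfront-top edge [0.5406 0.0326 0.15  ]
lugtop back edge [0.5436 0.0329 0.15  ]
lug bottom edge [0.5449 0.033  0.15  ]
lugL [0.5429 0.0224 0.15  ]
lugR [0.5416 0.0491 0.15  ]
index [0.5831 0.0236 0.145 ]
```

>>> {"api": "drive_tool", "payload": {"steps": [[0, 0, -0.4, 0, 0.4], [0, 0, -0.4, 0, 0.4], [0, 0, -0.4, 0, 0.4], [0, 0, -0.4, 0, 0.4], [0, 0, -0.4, 0, 0.4], [0, 0, -0.4, 0, 0.4], [0, 0, -0.4, 0, 0.4], [0, 0, -0.4, 0, 0.4], [0, 0, 0, 0, 0.4], [0, 0, 0, 0, 0.4]]}}

```text
time: 13.25
eef_pos: [0.5792, 0.0224, 0.1252]
tcp_rot: [-0.025, 0.707, 0.025, 0.707]
contact_force: [0.6, 0.4, -3.8]
opening: 0.569
```

```bash
python3 - <<'E'
from h import *
c=cam('wrist','w6');q,r,s=tool();print(q.round(4),np.round(s['contact_force'],1),r.as_matrix()[:,0].round(3))
a=cv2.resize(c['frame'][:,:,::-1][90:260,220:420],(600,510),interpolation=cv2.INTER_CUBIC)
cv2.imwrite('pics/w6c.png',a)
E
```

```text
[0.5794 0.0224 0.1253] [-0.1 -0.6 -3.4] [-0.  0. -1.]
```

View pics/w6c.png

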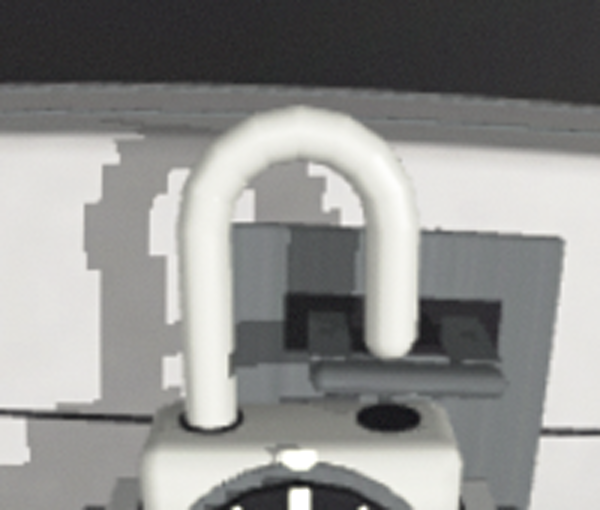

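```bash
python3 - <<'E'
from h import *
c=cam('wrist')
f=lambda u,v,z:onplane(c,220+u/3,90+v/3,z,True)
for n,u,v,z in [('tip',390,357,.134),('lugtop front',400,361,.15),('lugtop back',400,390,.15),('lugL',312,376,.15),('lugR',508,380,.15),('index',298,457,.145)]: print(n,f(u,v,z).round(4))
E
```

```text
tip [0.5449 0.0345 0.134 ]
lugtop front [0.5394 0.0339 0.15  ]
lugtop back [0.5437 0.0343 0.15  ]
lugL [0.5424 0.022  0.15  ]
lugR [0.5413 0.0494 0.15  ]
index [0.5575 0.0212 0.145 ]
```

>>> {"api": "drive_tool", "payload": {"steps": [[0, 0, -0.3, 0, 0.4], [0, 0, -0.3, 0, 0.4], [0, 0, -0.3, 0, 0.4], [0, 0, 0, 0, 0.4], [0, 0, 0, 0, 0.4]]}}

```text
time: 13.85
eef_pos: [0.5703, 0.0218, 0.1254]
tcp_rot: [-0.025, 0.707, 0.025, 0.707]
contact_force: [0.3, -0.1, -3.4]
opening: 0.569
```

>>> {"api": "drive_tool", "payload": {"steps": [[-0.3, 0, 0, 0, 0.4], [-0.3, 0, 0, 0, 0.4], [-0.3, 0, 0, 0, 0.4], [-0.3, 0, 0, 0, 0.4], [0, 0, 0, 0, 0.4]]}}

```text
time: 14.35
eef_pos: [0.5709, 0.0218, 0.1382]
tcp_rot: [-0.025, 0.706, 0.025, 0.707]
contact_force: [-1.1, -0.6, -3.5]
opening: 0.571
```

>>> {"api": "drive_tool", "payload": {"steps": [[-0.5, 0, 0, 0, 0.4], [-0.8, 0, 0, 0, 0.4], [-1, 0, 0, 0, 0.4], [-1.5, 0, 0, 0, 0.4], [-1.5, 0, 0, 0, 0.4], [-1.5, 0, 0, 0, 0.4], [-1, 0, 0, 0, 0.4], [-0.6, 0, 0, 0, 0.4], [0, 0, 0, 0, 0.4], [0, 0, 0, 0, 0.4]]}}

```text
time: 15.35
eef_pos: [0.5701, 0.0219, 0.2208]
tcp_rot: [-0.025, 0.707, 0.025, 0.706]
contact_force: [-0.4, -0.6, -3.6]
opening: 0.567
```

```bash
python3 - <<'E'
from h import *
c=cam('wrist');d=cam('side');q,r,s=tool();print(q.round(4),np.round(s['contact_force'],1),r.as_matrix()[:,0].round(3),s['opening'])
a=cv2.resize(c['frame'][:,:,::-1],(640,300)[0:1]+(400,)) 
a=cv2.resize(c['frame'][:,:,::-1][60:260,200:440],(360,300));b=cv2.resize(d['frame'][:,:,::-1][100:300,220:460],(360,300),interpolation=cv2.INTER_CUBIC)
cv2.imwrite('pics/f.png',np.hstack([a,b]))
E
```

```text
[0.5698 0.0219 0.2202] [-0.6 -0.3 -3.5] [-0.002  0.    -1.   ] 0.565741594426409
```

View pics/f.png

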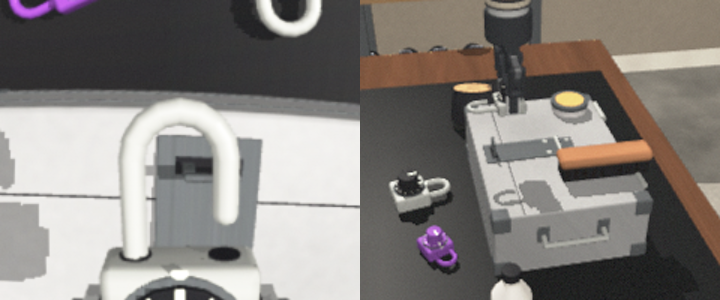

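The lock hangs free in the gripper with its shackle open and clear of the lug, and nothing else has moved. Handing in.

```bash
python3 -c "
from plant import sign_off
print(sign_off())"
```

```text
the job is handed in; nothing more can be done
None
```

The job is done and was handed in at about 15.5 s of the 61 s allowed.

- **Lock:** I took the smaller of the two steel locks, the one on the chest's hasp. The bigger steel lock and the purple one on the bench were left alone.
- **Dial:** The pointer started 120° clockwise of the index. I turned it 120° anticlockwise (with 2° extra), let go, and the next picture showed it lined up with the index mark.
- **Shackle:** I gripped the case and pulled it back about 21 mm, until the force rose to 24 N at the stop. The picture showed the toe leg fully clear of the case.
- **Unhooking:** I brought the case about 34 mm forward so the lug stood in the gap, then lifted it straight up. The force stayed at about 3.5 N, which is the lock's own weight, so it did not touch the lug.

**Last checks:** The lock is held dial up with the shackle open. From the tool height, its underside is about 10 cm above the lid. The last pictures showed the tin, brush, shoe and bottle apparently where they were, though I judged that by eye and did not measure it. No check failed. Estimates of the last forward move differed by 1.5 mm (8.2 against 9.7 mm), so I used 9 mm, within the 3 mm of clearance either side.

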